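Scrape the sugar board and stow the scraper handle-down

ROBOT

A 7-joint arm with a two-finger parallel gripper is mounted at the origin on the work surface. World frame = base frame: x ahead of the robot, y to its left, z up, the work surface at z = 0. Lengths are in mm, angles in rad, forces in N, time in s.
With the tool pointing down it reaches from about 350 to 900 mm from the base axis. Payload 8.1 kg.
Tool frame: the origin (TCP) lies at the very end of the fingers, on their centre line; the grasp point (between the pads) lies env.pinch_z behind it (env.pinch_z is the distance from the TCP to the grasp point, in mm); z points along the fingers, y is the direction in which the jaws open and shut (so a half turn about z gives the same grasp; the last joint's range is limited). The gripper opens to 85 mm and grips with 20 to 120 N. Pads are 22 mm wide; open, the fingers measure 114 mm over their backs; the gripper's body (76 mm by 85 mm) begins 54 mm behind the grasp point. The pads swing forward as they close: fully open they stand 13 mm farther back than shut.
Start: joints at [-1.327, 0.434, 0.025, 1.573, -0.012, 1.134, -0.075], TCP at [212.459, 587.795, 231.323] pointing down, gripper open.
Joint ranges: [-2.62, 2.62], [-0.44, 2.09], [-1.27, 1.32], [0.08, 2.57], [-1.32, 4.46], [0.12, 2], [-2.74, 2.74]. Speed limits (rad/s): [2.22, 2.22, 3.01, 3.01, 3.14, 3.14, 3.14].

INTERFACE

Orientations are given as a unit quaternion [w, x, y, z].
In Python, from workcell import env gives the robot as it stands. The module is installed in compiled form; this text tells all that it offers.
- The arm moves only by the tool move_arm, never from a script. Its argument "rows" is a list of rows, each an object of numbers: "x", "y", "z": the shift along the tool's x, y, z in m; "roll": the turn about the tool's z in rad; "claw": the opening, from 0 (shut) to 1 (fully open). In form: [{"x": .., "y": .., "z": .., "roll": .., "claw": ..}, ...]. A call has 1 to 20 rows; each row is the pose to reach, as a shift and turn from the pose commanded when the call began, along the tool's axes at that moment; what a row does not reach only later rows make up. A row lasts 1/10 s, in which the tool goes at most 50 mm and 8.59 degrees, less where a joint would pass 70% of its speed; a pose out of reach is approached as far as the arm can. A call with a gripper value outside its range is refused whole. The fingers move at their own pace and stop on an object; "grip_force" is the grip in N (left out, the last holds). Time passes only in rows, so rows that repeat a pose let the fingers close. It gives the time, the measured TCP pose, the force and the opening at its end, in the units of the state.
- env.read_state(): the state, without advancing time (a new reading comes with each control period).
- env.capture(name): name is "side" or "top" or "wrist"; returns a dict with "frame" (420x560x3 uint8, red, green, blue), "z_map" (420x560 float32, mm along the optical axis (not along the pixel's ray), 0 where there is no reading), "mtx" (3x3 intrinsics, pixels), "extrinsics" (4x4, takes a point from world to camera coordinates). Camera axes: x right, y up, looking along -z (the intrinsics and any distortion apply to the point x, -y, -z); pixel columns grow to the right and rows downward; lengths in mm; the calibration is good to about 2 mm. A picture is of the moment at which its call begins.
- env.job_done(): hands the job in, once; it reports no verdict.
Trained networks look in a picture, given as the dict that the camera call returned (one of the last four; its "shot" number tells which), for a name from the list of things; names that differ only in an ending like _2 or _b are one class to them, and where a whole thing is asked for, a point or a joint stands for the part that bears it (a point fixed in the world has none). Each returns a list of dicts, best first, with "p" (0 to 1); they miss things now and then, are a little off and sometimes report something else, mostly with a low value. They report only what shows in the picture. A call takes as long as a camera call.
- env.recognise(target, picture): "location" ([column, row] in pixels, amid what is visible of it).
- env.trace(target, picture): "pixels" (420x560 bool, what is visible of it) and "location" ([column, row] in pixels, amid what is visible of it).
The state is a dict: "time": time; "joint_positions": joint angles; "dq": joint speeds; "effort": joint torques, N m; "ee_pos": TCP position; "tcp_rot": TCP orientation; "ft_force": force on the tool from outside, world axes, zero at the start; "wrist_torque": the same for the moment, N m; "opening": opening from 0.0 (shut) to 1.0 (fully open).
Only numpy, scipy, OpenCV 4.12 (cv2) and the standard library are available. Lean on these libraries where they do the work, as an engineer would, in place of code of your own. Each camera call takes 0.05 s, during which the arm holds its last target. There are 200 camera calls.

TASK

Take the scraper block out of the birch bin and use it to scrape the three rock-sugar lumps off the wooden board into the steel tray beside it, without touching the lumps with the gripper. Then put the scraper back in the bin turned end for end, with its handle end down at the bin's floor and its red blade end up, and let go. Leave the kettle, the teapot and the sugar shaker where they stand.

Things in the scene. Friction and masses are not known exactly. Their poses are not given: they have to be found in the camera images.
- bin: Pale birch tilt-out bin, fixed, tipped open in its stand. Origin: centre of the underside of its 170 x 84 mm base plate; z up. The bin's axis lies in its x-z plane and rises 40 degrees above horizontal towards +x: the mouth looks to +x and up. Inside it is 44 mm wide (y) and 62 mm high (square to the axis); walls 6 mm. The stand's cheeks (outer faces at y = +-38 mm) are 62 mm high.
- bin_floor (a point): Centre of the bin's flat inner floor (its closed lower end, square to the axis), at (-0.060, 0, 0.064) m from the bin origin. The side walls and the upper wall reach 60 mm out from the floor along the axis. The lower wall is longer, 135 mm, and carries the scraper like a ramp; its inner face is 31 mm below this point, square to the axis.
- bin_lip (a point): Middle of the outer end of the lower wall's inner face, 135 mm out from the floor along the axis.
- scraper: Scraper block: a straight bar 200 mm long (x), 22 mm thick (y), 46 mm wide (z), 0.1 to 0.2 kg. Origin: its centre, about the centre of mass. The 62 mm at +x are the red blade, the rest a dark wooden handle. It starts in the bin parallel to the bin's axis, blade end down on the floor, a long 22-mm edge resting on the lower wall, its 22 mm thickness along the bin's y.
- scraper_blade_end (a point): Centre of the red blade's end face, +100 mm along the scraper's x. Either of the bar's two long 22-mm edges can scrape; both lie 23 mm from its axis.
- scraper_handle_end (a point): Centre of the wooden handle's end face, -100 mm along the scraper's x. The bar is gripped across its 22 mm thickness; 75 to 125 mm from either end is clear of the bin's side walls and upper wall.
- board: Wooden serving board, fixed: 130 mm (x) by 150 mm (y), top face 40 mm above the work surface, 12 mm thick on feet. Origin: centre of its underside at work surface level. The tray lies at its -y edge. The lumps lie within 30 mm (x) and 50 mm (y) of its centre.
- board_top (a point): Centre of the board's top face.
- tray: Flat open stainless steel tray, fixed: 170 mm (x) by 120 mm (y), walls 3 mm thick and 16 mm high. Origin: centre of its underside. Its axes are parallel to the board's; its +y edge is tucked 12 mm under the board's -y edge, so what is pushed over that edge falls in.
- lump1: Amber rock-sugar lump, 26 x 20 x 14 mm, 12 g, loose. Origin: its centre.
- lump2: The same, second lump.
- lump3: The same, third lump.
- kettle: Small red kettle with a black bail handle, 152 mm across, 164 mm high, loose bystander. Origin: centre of its underside.
- teapot: White fluted teapot, 132 mm across its belly, about 200 mm over spout and handle, 113 mm high, loose bystander. Origin: centre of its underside.
- shaker: Glass sugar shaker with a steel push dispenser, 72 mm across, 138 mm high, loose bystander. Origin: centre of its underside.

How it is judged (in metres and radians):
On the way:
1. The three lumps have been scraped into the tray, with the scraper out of the bin (x of lump1 in the frame of tray between -0.083 and 0.083 m and y of lump1 in the frame of tray between -0.058 and 0.06 m and z of lump1 in the frame of tray between -0.005 and 0.036 m and x of lump2 in the frame of tray between -0.083 and 0.083 m and y of lump2 in the frame of tray between -0.058 and 0.06 m and z of lump2 in the frame of tray between -0.005 and 0.036 m and x of lump3 in the frame of tray between -0.083 and 0.083 m and y of lump3 in the frame of tray between -0.058 and 0.06 m and z of lump3 in the frame of tray between -0.005 and 0.036 m and distance between scraper and bin_floor above 0.15 m), for 0.1 s.
At the end, for the whole second after the job is handed in: All three lumps lie inside the tray (centres within its walls, less than 36 mm above its underside). The scraper rests in the bin, centre of its handle end within 35 mm of the centre of the bin floor, blade end up (axis within 1.2 rad of vertical). All at rest; kettle, teapot and shaker upright (x of lump1 in the frame of tray between -0.083 and 0.083 m and y of lump1 in the frame of tray between -0.058 and 0.06 m and z of lump1 in the frame of tray between -0.005 and 0.036 m and x of lump2 in the frame of tray between -0.083 and 0.083 m and y of lump2 in the frame of tray between -0.058 and 0.06 m and z of lump2 in the frame of tray between -0.005 and 0.036 m and x of lump3 in the frame of tray between -0.083 and 0.083 m and y of lump3 in the frame of tray between -0.058 and 0.06 m and z of lump3 in the frame of tray between -0.005 and 0.036 m and distance between scraper_handle_end and bin_floor below 0.035 m and angle between scraper's own x axis and vertical below 1.2 rad and linear speed of each of scraper, lump1, lump2, lump3 below 0.02 m/s and angle between each of kettle, teapot, shaker's own z axis and vertical below 0.1 rad); the robot touches nothing.
It fails at once if The gripper or arm touches a lump (contact force between any of the fingers, the arm and lump1 above 0.3 N or contact force between any of the fingers, the arm and lump2 above 0.3 N or contact force between any of the fingers, the arm and lump3 above 0.3 N).
It fails at once if The kettle, teapot or shaker is moved by more than 20 mm (distance of any of kettle, teapot, shaker from where it was at the start of the episode above 0.02 m).
It also fails if it takes over 64 s, if anything falls off the work surface, if the arm or the gripper's body presses on something with over 40 N, if the wrist force passes 120 N, or if a joint passes its speed limit or range.

## Working session

There is one attempt and no reset: what is moved stays moved. The work goes in short steps, Python scripts to look and compute and a tool call to move; the robot and the scene stay as the last step left them, time stands still between calls to the robot, and variables do not carry over. Pictures are saved under pics/ and viewed, about 8 in all and at most 12, crops included, and the job is handed in when it is done.

Besides the shell and the picture viewer there is one more tool, called after "Call:" as name([rows], argument=value, ...), one row to a line, values as JSON. move_arm: Moves the arm, as the interface text tells. Its arguments: {"type":"object","properties":{"rows":{"type":"array"},"grip_force":{"type":"number"}},"required":["rows"]}

```bash
mkdir -p pics; cat > h.py <<'E'
import numpy as np, cv2
from workcell import env
from scipy.spatial.transform import Rotation as R
def pts(c):
    z=c["z_map"]; K=c["mtx"]; v,u=np.mgrid[:z.shape[0],:z.shape[1]]
    x=(u-K[0,2])/K[0,0]*z; y=(v-K[1,2])/K[1,1]*z
    P=np.stack([x,-y,-z],-1); E=np.array(c["extrinsics"])
    return (P-E[:3,3])@E[:3,:3]   # R^T (p-t)
def save(c,n): cv2.imwrite(f"pics/{n}.png",c["frame"][:,:,::-1])
def rot(): 
    q=env.read_state()["tcp_rot"]; return R.from_quat([q[1],q[2],q[3],q[0]])
E
python3 - <<'E'
from h import *
s=env.read_state(); print({k:np.round(v,3) for k,v in s.items()}, env.pinch_z)
ims=[]
for n in ("top","side"):
    c=env.capture(n); ims.append(c["frame"]); P=pts(c); np.save(n+".npy",P); 
    np.savez(n+".npz",z=c["z_map"],f=c["frame"],P=P)
    E=np.array(c["extrinsics"]); print(n,"cam",np.round(-E[:3,:3].T@E[:3,3]), c.keys())
    for t in ("bin","scraper","scraper_blade_end","board","tray","lump1","lump2","lump3","kettle","teapot","shaker"):
        for d in env.trace(t,c)[:3]:
            m=d["pixels"]&(c["z_map"]>0); Q=P[m]
            if len(Q): print(t,round(d["p"],2),np.round(d["location"]),len(Q),"med",np.round(np.median(Q,0)),"lo",np.round(np.percentile(Q,3,axis=0)),"hi",np.round(np.percentile(Q,97,axis=0)))
cv2.imwrite("pics/a.png",cv2.resize(np.vstack(ims),(560,840))[:, :, ::-1]) 
cv2.imwrite("pics/top.png",ims[0][:,:,::-1]);cv2.imwrite("pics/side.png",ims[1][:,:,::-1])
E
```

```text
{'time': np.float64(0.0), 'joint_positions': array([-1.327,  0.435,  0.025,  1.574, -0.012,  1.134, -0.075]), 'dq': array([-0.   ,  0.   , -0.001,  0.   ,  0.001,  0.   ,  0.   ]), 'effort': array([ 0.0000e+00, -6.7048e+01,  1.0260e+00, -3.1621e+01,  1.6000e-02,
        1.2000e-02, -0.0000e+00]), 'ee_pos': array([212.293, 587.304, 230.489]), 'tcp_rot': array([-0.   ,  0.173,  0.985, -0.001]), 'ft_force': array([ 0.076, -0.715,  0.527]), 'wrist_torque': array([0.021, 0.019, 0.049]), 'opening': np.float64(1.0)} 18.700000000000003
top cam [ 342.  -47. 1418.] dict_keys(['frame', 'z_map', 'mtx', 'extrinsics', 'shot'])
bin 0.86 [222. 236.] 1017 med [535. 153.  75.] lo [445. 129.   5.] hi [602. 206. 127.]
bin 0.58 [350. 250.] 1686 med [ 503. -287.    3.] lo [ 424. -340.   -3.] hi [ 588. -231.   17.]
scraper 0.84 [214. 250.] 428 med [477. 158. 161.] lo [417. 146.  92.] hi [548. 174. 201.]
scraper_blade_end 0.73 [214. 250.] 420 med [480. 159. 159.] lo [417. 146.  81.] hi [552. 176. 200.]
board 0.62 [316. 240.] 1537 med [ 519. -155.   40.] lo [ 460. -225.   34.] hi [585. -89.  45.]
board 0.19 
[... 2304 characters left out ...]
209.   41.] hi [ 547. -183.   58.]
lump2 0.55 [282. 266.] 114 med [ 497. -142.   53.] lo [ 488. -152.   41.] hi [ 512. -124.   57.]
lump2 0.52 [310. 271.] 102 med [ 533. -199.   54.] lo [ 523. -209.   41.] hi [ 547. -183.   58.]
lump3 0.55 [282. 266.] 114 med [ 497. -142.   53.] lo [ 488. -152.   41.] hi [ 512. -124.   57.]
lump3 0.52 [310. 271.] 102 med [ 533. -199.   54.] lo [ 523. -209.   41.] hi [ 547. -183.   58.]
kettle 0.88 [209. 165.] 1429 med [660. 358.  77.] lo [604. 319.   2.] hi [820. 528. 157.]
teapot 0.77 [324. 199.] 1647 med [769. -30.  69.] lo [735. -86.  19.] hi [824.  79.  96.]
shaker 0.6 [444. 315.] 2140 med [ 598. -482.   82.] lo [ 587. -508.   10.] hi [ 628. -448.  134.]
```

View pics/side.png

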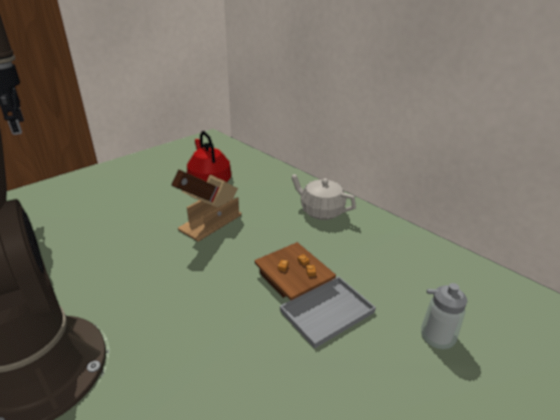

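```bash
python3 - <<'E'
import cv2
a=cv2.imread("pics/top.png")[140:300,120:440]; cv2.imwrite("pics/topc.png",cv2.resize(a,None,fx=2.5,fy=2.5,interpolation=cv2.INTER_CUBIC))
E
```

```text
(no output)
```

View pics/topc.png

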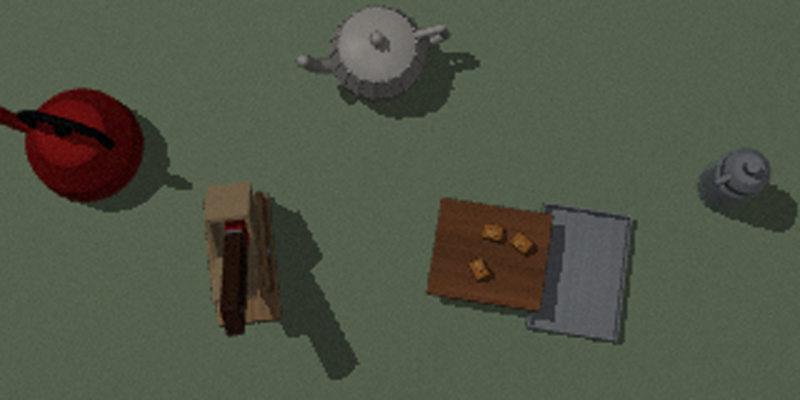

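The side view shows the bin at about (210,212), with its mouth toward the robot and the scraper's dark handle rising out of it. The board with the three lumps is at about (293,270), and the tray is at (327,310). The top view agrees. Next I'll fit the bin and board poses to the depth clouds.

```bash
cat > fit.py <<'E'
from h import *
from scipy.optimize import least_squares
P=np.vstack([np.load(n+".npz")["P"].reshape(-1,3)[np.load(n+".npz")["z"].ravel()>0] for n in("top","side")])
def sdf(p,c,h,Rm=np.eye(3)):
    q=np.abs((p-c)@Rm)-h; return np.linalg.norm(np.maximum(q,0),axis=1)+np.minimum(q.max(1),0)
t=np.radians(40); a=np.array([np.cos(t),0,np.sin(t)]); n=np.array([-np.sin(t),0,np.cos(t)]); A=np.stack([a,[0,1,0],n],1)
F=np.array([-60,0,64.])
def B(s,y,w): return F+a*s+np.array([0,y,0])+n*w
def binsdf(p,dy=0,scr=True):
    L=[sdf(p,B(67.5,0,-34),[67.5,28,3],A),sdf(p,B(30,0,34),[30,28,3],A),sdf(p,B(30,25,0),[30,3,37],A),sdf(p,B(30,-25,0),[30,3,37],A),sdf(p,B(-3,0,0),[3,28,37],A)]
    if scr: L.append(sdf(p,B(100,dy,-8),[100,11,23],A))
    return np.min(L,0)
def loc(p,x,y,yaw): return (p-[x,y,0])@R.from_euler('z',yaw).as_matrix()
def roi(x0,x1,y0,y1,z0,z1): return P[((P>[x0,y0,z0])&(P<[x1,y1,z1])).all(1)]
if __name__=="__main__":
    Q=roi(380,630,95,235,75,230)
    best=min((least_squares(lambda v:binsdf(loc(Q,*v[:3]),v[3]),[x0,155,np.pi+w,0],loss="soft_l1",f_scale=3,x_scale=[10,10,.1,5]) for x0 in(500,530) for w in(-.15,.15)),key=lambda r:r.cost)
    print("bin",best.x,best.cost/len(Q),len(Q), np.median(binsdf(loc(Q,*best.x[:3]),best.x[3])))
    x,y,w,dy=best.x; Rb=R.from_euler('z',w).as_matrix()
    for nm,p in dict(floor=F,lip=B(135,0,-31),rim=B(60,0,31),scr=B(100,dy,-8),blade=B(0,dy,-8),handle=B(200,dy,-8),grasp=B(112,dy,3)).items(): print(nm,np.round(Rb@p+[x,y,0],1))
    print("mouth dir",Rb[:,0])
    Q=roi(430,620,-250,-70,25,43)
    r=least_squares(lambda v:sdf(loc(Q,*v),np.array([0,0,34]),np.array([65,75,6])),[520,-155,-.1],loss="soft_l1",f_scale=3,x_scale=[10,10,.1]); print("board",r.x,r.cost/len(Q),len(Q))
    Rb=R.from_euler('z',r.x[2]).as_matrix(); print("board x",Rb[:,0])
    T=roi(430,620,-250,-70,46,75); l=loc(T,*r.x); l=l[(abs(l[:,0])<60)&(abs(l[:,1])<70)]
    from scipy.cluster.vq import kmeans2
    k,lab=kmeans2(l,l[[0,len(l)//2,-1]],minit="matrix")
    for i in range(3): print("lump local",np.round(k[i]),np.round(l[lab==i].min(0)),np.round(l[lab==i].max(0)))
E
python3 fit.py
```

```text
bin [519.38910422 174.07007923   3.26784962   4.52051145] 1.0448083205541063 2223 -0.19108406511097797
floor [578.9 181.6  64. ]
lip [456.6 166.1 127. ]
rim [553.1 178.3 126.3]
scr [498.4 166.8 122.2]
blade [574.4 176.5  57.9]
handle [422.4 157.2 186.4]
grasp [496.3 166.6 138.3]
mouth dir [-0.99204017 -0.12592179  0.        ]
board [ 5.24362353e+02 -1.54746825e+02 -1.55438044e-01] 1.32042763467345 3724
board x [ 0.98794381 -0.15481288 -0.        ]
lump local [-9. 52. 47.] [-51.  32.  46.] [56. 69. 48.]
lump local [-26.   8.  53.] [-58. -64.  46.] [-9. 29. 60.]
lump local [ 21. -21.  53.] [ -9. -70.  46.] [53. 14. 61.]
```

Call:
move_arm([
  {"x":-0.41,"y":-0.299,"z":-0.06,"roll":-0.474,"claw":0.7},
  {"x":-0.41,"y":-0.299,"z":-0.06,"roll":-0.474,"claw":0.7},
  {"x":-0.41,"y":-0.299,"z":-0.06,"roll":-0.474,"claw":0.7},
  {"x":-0.41,"y":-0.299,"z":-0.06,"roll":-0.474,"claw":0.7},
  {"x":-0.41,"y":-0.299,"z":-0.06,"roll":-0.474,"claw":0.7},
  {"x":-0.41,"y":-0.299,"z":-0.06,"roll":-0.474,"claw":0.7},
  {"x":-0.41,"y":-0.299,"z":-0.06,"roll":-0.474,"claw":0.7},
  {"x":-0.41,"y":-0.299,"z":-0.06,"roll":-0.474,"claw":0.7},
  {"x":-0.41,"y":-0.299,"z":-0.06,"roll":-0.474,"claw":0.7},
  {"x":-0.41,"y":-0.299,"z":-0.06,"roll":-0.474,"claw":0.7},
  {"x":-0.41,"y":-0.299,"z":-0.06,"roll":-0.474,"claw":0.7},
  {"x":-0.41,"y":-0.299,"z":-0.06,"roll":-0.474,"claw":0.7},
  {"x":-0.41,"y":-0.299,"z":-0.06,"roll":-0.474,"claw":0.7},
  {"x":-0.41,"y":-0.299,"z":-0.06,"roll":-0.474,"claw":0.7},
], grip_force=60)

```text
time: 2.6
ee_pos: [495.3, 169.2, 291.1]
tcp_rot: [-0.0, -0.065, 0.998, 0.0]
ft_force: [-0.5, 1.3, -0.5]
opening: 0.7
```

```bash
cat > look.py <<'E'
from fit import *
s=env.read_state(); print({k:np.round(s[k],3) for k in("time","ee_pos","joint_positions","ft_force","opening")},np.round(rot().as_matrix()[:,:2].T,3))
c=env.capture("wrist"); save(c,"w1"); Pw=pts(c); z=c["z_map"]
E_=np.array(c["extrinsics"]); print("cam",-E_[:3,:3].T@E_[:3,3])
d=env.trace("scraper",c)
for q in d[:2]: print(q["p"],q["location"],q["pixels"].sum())
Q=Pw[(z>0)]; Q=Q[(Q[:,2]>75)&(Q[:,2]<215)&(Q[:,0]>380)&(Q[:,0]<630)&(Q[:,1]>100)&(Q[:,1]<230)][::5]; print(len(Q))
r=least_squares(lambda v:binsdf(loc(Q,*v[:3]),v[3]),[519.4,174,3.268,4],loss="soft_l1",f_scale=3,x_scale=[10,10,.1,5]); print(r.x,r.cost/len(Q))
x,y,w,dy=r.x; Rb=R.from_euler('z',w).as_matrix()
for nm,p in dict(lip=B(135,0,-31),rim=B(60,0,31),scr=B(100,dy,-8),blade=B(0,dy,-8),handle=B(200,dy,-8),grasp=B(112,dy,3)).items(): print(nm,np.round(Rb@p+[x,y,0],1))
E
python3 look.py
```

```text
{'time': np.float64(2.6), 'ee_pos': array([495.328, 169.166, 291.08 ]), 'joint_positions': array([-0.557,  0.219,  0.156,  1.738, -0.037,  1.188,  1.31 ]), 'ft_force': array([-0.469,  1.286, -0.481]), 'opening': np.float64(0.7)} [[-0.992 -0.13   0.001]
 [-0.13   0.992  0.001]]
cam [425.75169309 159.04061845 432.66066107]
0.69 [277.5, 164.3] 4339
1680
[520.61336778 172.37450157   3.26827604   4.80871988] 0.7194095106937116
lip [457.8 164.4 127. ]
rim [554.3 176.7 126.3]
scr [499.6 164.9 122.2]
blade [575.6 174.5  57.9]
handle [423.7 155.2 186.4]
grasp [497.5 164.6 138.3]
```

View pics/w1.png

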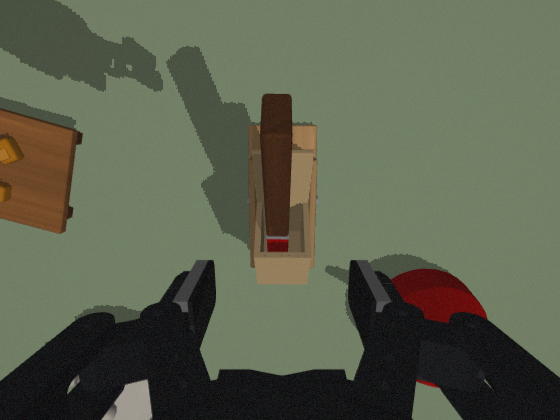

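Call:
move_arm([
  {"x":-0.001,"y":-0.003,"z":0.045,"roll":0,"claw":0.7},
  {"x":-0.001,"y":-0.003,"z":0.085,"roll":0,"claw":0.7},
  {"x":-0.001,"y":-0.003,"z":0.12,"roll":0,"claw":0.7},
  {"x":-0.001,"y":-0.003,"z":0.15,"roll":0,"claw":0.7},
  {"x":-0.001,"y":-0.003,"z":0.171,"roll":0,"claw":0.7},
  {"x":-0.001,"y":-0.003,"z":0.171,"roll":0,"claw":0.7},
  {"x":-0.001,"y":-0.003,"z":0.171,"roll":0,"claw":0.5},
  {"x":-0.001,"y":-0.003,"z":0.171,"roll":0,"claw":0.0},
  {"x":-0.001,"y":-0.003,"z":0.171,"roll":0,"claw":0.0},
  {"x":-0.001,"y":-0.003,"z":0.171,"roll":0,"claw":0.0},
  {"x":-0.001,"y":-0.003,"z":0.171,"roll":0,"claw":0.0},
  {"x":-0.001,"y":-0.003,"z":0.171,"roll":0,"claw":0.0},
  {"x":-0.001,"y":-0.003,"z":0.171,"roll":0,"claw":0.0},
], grip_force=60)

```text
time: 4.0
ee_pos: [498.6, 165.1, 121.8]
tcp_rot: [0.001, -0.064, 0.998, 0.001]
ft_force: [-1.4, 1.1, 8.2]
opening: 0.253
```

Call:
move_arm([
  {"x":0.0,"y":0,"z":-0.003,"roll":0,"claw":0},
  {"x":0.015,"y":0,"z":-0.016,"roll":0,"claw":0},
  {"x":0.038,"y":0,"z":-0.036,"roll":0,"claw":0},
  {"x":0.062,"y":0,"z":-0.056,"roll":0,"claw":0},
  {"x":0.085,"y":0,"z":-0.085,"roll":0,"claw":0},
  {"x":0.09,"y":0,"z":-0.12,"roll":0,"claw":0},
  {"x":0.09,"y":-0.04,"z":-0.12,"roll":0,"claw":0},
  {"x":0.09,"y":-0.08,"z":-0.11,"roll":0,"claw":0},
  {"x":0.09,"y":-0.12,"z":-0.08,"roll":0,"claw":0},
  {"x":0.09,"y":-0.135,"z":-0.04,"roll":0,"claw":0},
  {"x":0.09,"y":-0.135,"z":0.0,"roll":0,"claw":0},
  {"x":0.09,"y":-0.135,"z":0.02,"roll":0,"claw":0},
  {"x":0.09,"y":-0.135,"z":0.02,"roll":0,"claw":0},
])

```text
time: 5.3
ee_pos: [423.7, 18.5, 98.5]
tcp_rot: [-0.002, -0.063, 0.998, -0.0]
ft_force: [0.5, -0.3, -0.5]
opening: 0.246
```

```bash
python3 - <<'E'
from h import *
s=env.read_state(); print(np.round(s["ee_pos"],1),np.round(s["ft_force"],1))
c=env.capture("side"); a=c["frame"][120:350,100:400]; cv2.imwrite("pics/s2.png",cv2.resize(a,None,fx=2,fy=2)[:,:,::-1])
E
```

```text
[423.7  18.5  98.5] [ 0.5 -0.3 -0.5]
```

View pics/s2.png

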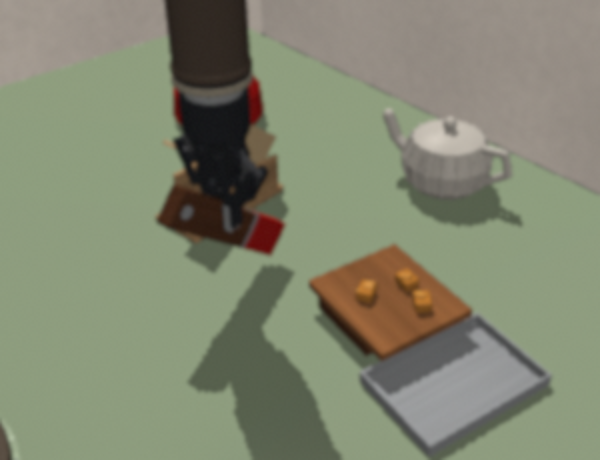

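The bar is out and held with the blade down toward +x, its blade at crop (265,233). Next I press it onto the table so it pivots flat.

Call:
move_arm([
  {"x":0,"y":0,"z":0.01,"roll":0,"claw":0},
  {"x":0,"y":0,"z":0.02,"roll":0,"claw":0},
  {"x":0,"y":0,"z":0.03,"roll":0,"claw":0},
  {"x":0,"y":0,"z":0.04,"roll":0,"claw":0},
  {"x":0,"y":0,"z":0.05,"roll":0,"claw":0},
  {"x":0,"y":0,"z":0.06,"roll":0,"claw":0},
  {"x":0,"y":0,"z":0.068,"roll":0,"claw":0},
  {"x":0,"y":0,"z":0.074,"roll":0,"claw":0},
  {"x":0,"y":0,"z":0.08,"roll":0,"claw":0},
  {"x":0,"y":0,"z":0.08,"roll":0,"claw":0},
], grip_force=25)

```text
time: 6.35
ee_pos: [424.4, 19.0, 19.9]
tcp_rot: [-0.001, -0.064, 0.998, 0.0]
ft_force: [-4.0, -0.7, 3.6]
opening: 0.245
```

```bash
python3 - <<'E'
from h import *
c=env.capture("side"); P=pts(c); save(c,"s3")
cv2.imwrite("pics/s3.png",cv2.resize(c["frame"][150:300,120:320],None,fx=3,fy=3)[:,:,::-1])
d=env.trace("scraper",c)
for q in d[:2]:
    m=q["pixels"]&(c["z_map"]>0); Q=P[m]; Q=Q[(Q[:,1]<90)&(Q[:,2]<110)]; print(q["p"],len(Q),Q.min(0).round(),Q.max(0).round())
    for x in range(300,580,20):
        S=Q[abs(Q[:,0]-x)<10]
        if len(S)>5: print(x,np.round(np.percentile(S[:,2],[5,95])),np.round(np.median(S[:,1])))
E
```

```text
0.63 979 [324. -39.   4.] [527.  43. 106.]
320 [20. 56.] 4.0
340 [17. 58.] -1.0
360 [16. 57.] 2.0
380 [16. 55.] 5.0
400 [16. 55.] 7.0
420 [14. 54.] 9.0
440 [10. 50.] 12.0
460 [10. 34.] 14.0
480 [ 9. 47.] 17.0
500 [ 8. 49.] 20.0
520 [ 9. 48.] 23.0
```

View pics/s3.png

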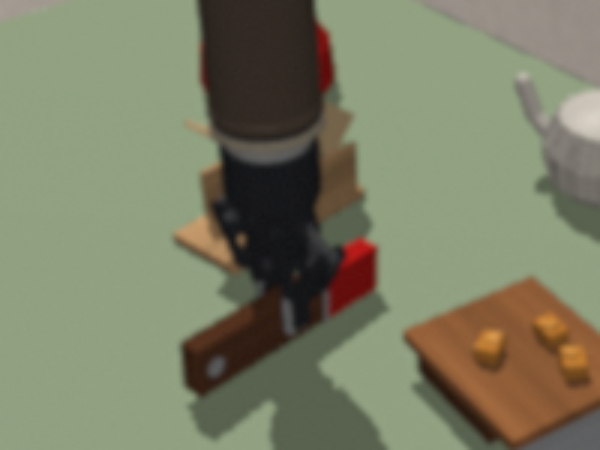

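Now it is nearly flat, with the handle end about 8 mm high. I press 4 mm more, open, slide along to a point 50 mm from the blade end, and regrip.

Call:
move_arm([
  {"x":0,"y":0,"z":0.003,"roll":0,"claw":0},
  {"x":0,"y":0,"z":0.005,"roll":0,"claw":0},
  {"x":0,"y":0,"z":0.005,"roll":0,"claw":0.3},
  {"x":0,"y":0,"z":0.005,"roll":0,"claw":0.5},
  {"x":0,"y":0,"z":0.005,"roll":0,"claw":0.6},
  {"x":0,"y":0,"z":0.005,"roll":0,"claw":0.6},
  {"x":-0.02,"y":0,"z":0.005,"roll":0,"claw":0.6},
  {"x":-0.04,"y":0,"z":0.008,"roll":0,"claw":0.6},
  {"x":-0.053,"y":0,"z":0.011,"roll":0,"claw":0.6},
  {"x":-0.053,"y":0,"z":0.013,"roll":0,"claw":0.6},
  {"x":-0.053,"y":0,"z":0.013,"roll":0,"claw":0.6},
])

```text
time: 7.55
ee_pos: [477.1, 25.6, 6.8]
tcp_rot: [-0.001, -0.063, 0.998, -0.0]
ft_force: [-1.0, 0.0, 0.4]
opening: 0.599
```

```bash
python3 - <<'E'
from h import *
s=env.read_state(); print(np.round(s["ee_pos"],1),np.round(s["ft_force"],1))
c=env.capture("side"); P=pts(c)
d=env.trace("scraper",c)
for q in d[:1]:
    m=q["pixels"]&(c["z_map"]>0); Q=P[m]; Q=Q[(Q[:,1]<90)&(Q[:,2]<110)]; print(q["p"],len(Q),Q.min(0).round(),Q.max(0).round())
    for x in range(300,580,20):
        S=Q[abs(Q[:,0]-x)<10]
        if len(S)>5: print(x,np.round(np.percentile(S[:,2],[5,95])),np.round(np.percentile(S[:,1],[5,50])))
E
```

```text
[477.1  25.6   6.8] [-1.   0.   0.4]
0.77 1135 [324.  -5.  -1.] [518.  89.  77.]
320 [ 5. 46.] [-3.  5.]
340 [ 4. 48.] [-3. -1.]
360 [ 5. 48.] [-0.  3.]
380 [ 6. 48.] [2. 4.]
400 [ 5. 48.] [5. 7.]
420 [ 5. 48.] [ 7. 10.]
440 [ 6. 48.] [10. 13.]
460 [ 9. 65.] [ 2. 15.]
480 [12. 48.] [14. 17.]
```

Call:
move_arm([
  {"x":0,"y":0,"z":0,"roll":0,"claw":0.3},
  {"x":0,"y":0,"z":0,"roll":0,"claw":0},
  {"x":0,"y":0,"z":0,"roll":0,"claw":0},
  {"x":0,"y":0,"z":0,"roll":0,"claw":0},
  {"x":0,"y":0,"z":0,"roll":0,"claw":0},
  {"x":0,"y":0,"z":-0.03,"roll":0,"claw":0},
  {"x":0,"y":0,"z":-0.07,"roll":0,"claw":0},
  {"x":-0.03,"y":-0.03,"z":-0.1,"roll":0.07,"claw":0},
  {"x":-0.06,"y":-0.06,"z":-0.1,"roll":0.14,"claw":0},
  {"x":-0.09,"y":-0.1,"z":-0.1,"roll":0.21,"claw":0},
  {"x":-0.115,"y":-0.14,"z":-0.1,"roll":0.281,"claw":0},
  {"x":-0.115,"y":-0.159,"z":-0.1,"roll":0.281,"claw":0},
  {"x":-0.115,"y":-0.159,"z":-0.085,"roll":0.281,"claw":0},
  {"x":-0.115,"y":-0.159,"z":-0.085,"roll":0.281,"claw":0},
], grip_force=70)

```text
time: 9.05
ee_pos: [610.5, -116.9, 89.9]
tcp_rot: [-0.002, 0.077, 0.997, 0.0]
ft_force: [-1.0, 0.2, -1.1]
opening: 0.245
```

```bash
cat > look2.py <<'E'
from h import *
import sys
s=env.read_state(); print(s["time"],np.round(s["ee_pos"],1),np.round(s["ft_force"],1),np.round(rot().as_matrix()[:,:2].T,3),s["opening"])
n=sys.argv[1]; c=env.capture(sys.argv[2]); P=pts(c); x0,x1,y0,y1=map(int,sys.argv[3:7])
cv2.imwrite(f"pics/{n}.png",cv2.resize(c["frame"][y0:y1,x0:x1],None,fx=3,fy=3)[:,:,::-1])
for t in ("scraper","lump1","tray"):
    for q in env.trace(t,c)[:3 if t=="lump1" else 1]:
        Q=P[q["pixels"]&(c["z_map"]>0)]
        print(t,round(q["p"],2),np.round(q["location"]),np.median(Q,0).round(),np.percentile(Q,2,axis=0).round(),np.percentile(Q,98,axis=0).round())
E
python3 look2.py s4 side 220 420 200 350
```

```text
9.05 [ 610.5 -116.9   89.9] [-1.   0.2 -1.1] [[-0.988  0.154  0.004]
 [ 0.154  0.988  0.   ]] 0.24547681140527508
scraper 0.81 [285. 234.] [ 529. -110.  114.] [ 459. -132.    1.] [655.  38. 131.]
lump1 0.65 [304. 259.] [ 547. -162.   54.] [ 539. -171.   42.] [ 560. -146.   58.]
lump1 0.59 [280. 265.] [ 498. -143.   54.] [ 488. -151.   43.] [ 512. -131.   57.]
```

View pics/s4.png

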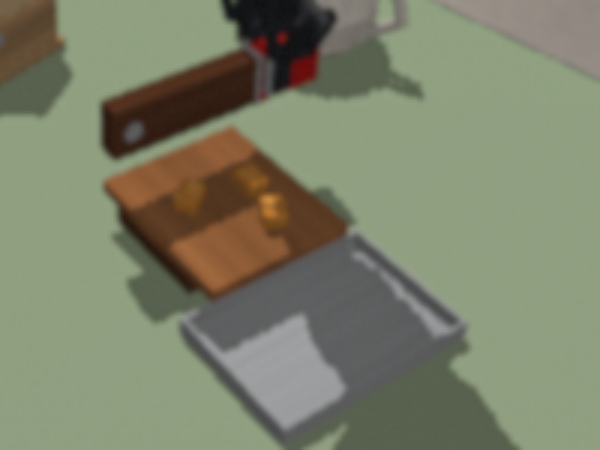

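Call:
move_arm([
  {"x":0,"y":0,"z":0.02,"roll":0,"claw":0},
  {"x":0,"y":0,"z":0.035,"roll":0,"claw":0},
  {"x":0,"y":0,"z":0.041,"roll":0,"claw":0},
  {"x":0,"y":0,"z":0.041,"roll":0,"claw":0},
  {"x":0,"y":0,"z":0.041,"roll":0,"claw":0},
])

```text
time: 9.75
ee_pos: [612.6, -117.4, 51.6]
tcp_rot: [0.0, 0.077, 0.997, -0.0]
ft_force: [1.0, 0.3, -1.6]
opening: 0.248
```

Call:
move_arm([
  {"x":0,"y":0,"z":0.003,"roll":0,"claw":0},
  {"x":0,"y":-0.004,"z":0.003,"roll":0,"claw":0},
  {"x":0,"y":-0.012,"z":0.003,"roll":0,"claw":0},
  {"x":0,"y":-0.02,"z":0.003,"roll":0,"claw":0},
  {"x":0,"y":-0.028,"z":0.003,"roll":0,"claw":0},
  {"x":0,"y":-0.036,"z":0.003,"roll":0,"claw":0},
  {"x":0,"y":-0.044,"z":0.003,"roll":0,"claw":0},
  {"x":0,"y":-0.052,"z":0.003,"roll":0,"claw":0},
  {"x":0,"y":-0.06,"z":0.003,"roll":0,"claw":0},
  {"x":0,"y":-0.068,"z":0.003,"roll":0,"claw":0},
  {"x":0,"y":-0.076,"z":0.003,"roll":0,"claw":0},
  {"x":0,"y":-0.084,"z":0.003,"roll":0,"claw":0},
  {"x":0,"y":-0.092,"z":0.003,"roll":0,"claw":0},
  {"x":0,"y":-0.1,"z":0.003,"roll":0,"claw":0},
  {"x":0,"y":-0.108,"z":0.003,"roll":0,"claw":0},
  {"x":0,"y":-0.116,"z":0.003,"roll":0,"claw":0},
  {"x":0,"y":-0.124,"z":0.003,"roll":0,"claw":0},
  {"x":0,"y":-0.132,"z":0.003,"roll":0,"claw":0},
  {"x":0,"y":-0.138,"z":0.003,"roll":0,"claw":0},
  {"x":0,"y":-0.14,"z":0.003,"roll":0,"claw":0},
])

```text
time: 11.75
ee_pos: [590.6, -256.9, 48.3]
tcp_rot: [-0.0, 0.077, 0.997, -0.0]
ft_force: [-0.5, -0.5, -1.8]
opening: 0.249
```

```bash
python3 look2.py s5 side 220 420 200 350
```

```text
11.75 [ 590.6 -256.9   48.3] [-0.5 -0.5 -1.8] [[-0.988  0.154 -0.   ]
 [ 0.154  0.988 -0.   ]] 0.2494151041329928
scraper 0.9 [318. 281.] [ 502. -249.   76.] [ 440. -270.   45.] [ 614. -228.   89.]
lump1 0.53 [327. 292.] [ 531. -256.   23.] [ 525. -263.    9.] [ 544. -248.   31.]
lump1 0.53 [334. 301.] [ 528. -279.   17.] [ 521. -290.    6.] [ 540. -265.   20.]
lump1 0.51 [311. 312.] [ 471. -264.   16.] [ 462. -271.    8.] [ 483. -251.   20.]
```

View pics/s5.png

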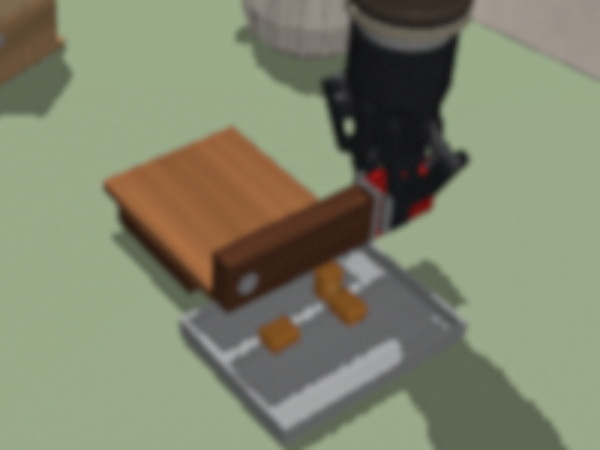

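All three lumps are in the tray, at crop (328,280), (347,305) and (280,333), and the board is clear. Next I go to the bin lip, which will serve as the fulcrum to tip the handle down.

Call:
move_arm([
  {"x":0,"y":0,"z":-0.02,"roll":0,"claw":0},
  {"x":0,"y":0,"z":-0.06,"roll":0,"claw":0},
  {"x":0,"y":0,"z":-0.1,"roll":0,"claw":0},
  {"x":0.02,"y":0.035,"z":-0.122,"roll":-0.03,"claw":0},
  {"x":0.042,"y":0.07,"z":-0.122,"roll":-0.07,"claw":0},
  {"x":0.064,"y":0.11,"z":-0.122,"roll":-0.11,"claw":0},
  {"x":0.087,"y":0.15,"z":-0.122,"roll":-0.15,"claw":0},
  {"x":0.11,"y":0.19,"z":-0.122,"roll":-0.19,"claw":0},
  {"x":0.134,"y":0.23,"z":-0.122,"roll":-0.23,"claw":0},
  {"x":0.158,"y":0.27,"z":-0.122,"roll":-0.27,"claw":0},
  {"x":0.182,"y":0.31,"z":-0.122,"roll":-0.281,"claw":0},
  {"x":0.205,"y":0.35,"z":-0.122,"roll":-0.281,"claw":0},
  {"x":0.227,"y":0.387,"z":-0.122,"roll":-0.281,"claw":0},
  {"x":0.227,"y":0.387,"z":-0.112,"roll":-0.281,"claw":0},
  {"x":0.227,"y":0.387,"z":-0.112,"roll":-0.281,"claw":0},
  {"x":0.227,"y":0.387,"z":-0.112,"roll":-0.281,"claw":0},
])

```text
time: 13.55
ee_pos: [426.0, 160.6, 160.3]
tcp_rot: [-0.0, -0.063, 0.998, -0.0]
ft_force: [-0.3, 0.2, -1.9]
opening: 0.257
```

```bash
python3 look2.py s6 side 130 330 120 270
```

```text
13.55 [426.  160.6 160.3] [-0.3  0.2 -1.9] [[-0.992 -0.126  0.   ]
 [-0.126  0.992 -0.001]] 0.2565857144096822
scraper 0.79 [150. 194.] [345. 143. 182.] [275. 132. 155.] [467. 166. 201.]
lump1 0.66 [333. 302.] [ 527. -279.   16.] [ 521. -290.    4.] [ 540. -265.   20.]
lump1 0.52 [326. 291.] [ 531. -256.   24.] [ 527. -261.   11.] [ 543. -247.   31.]
lump1 0.42 [314. 314.] [ 472. -264.   17.] [ 462. -271.    6.] [ 487. -252.   20.]
tray 0.75 [324. 313.] [ 499. -284.    4.] [ 416. -344.    1.] [ 591. -211.   18.]
```

View pics/s6.png

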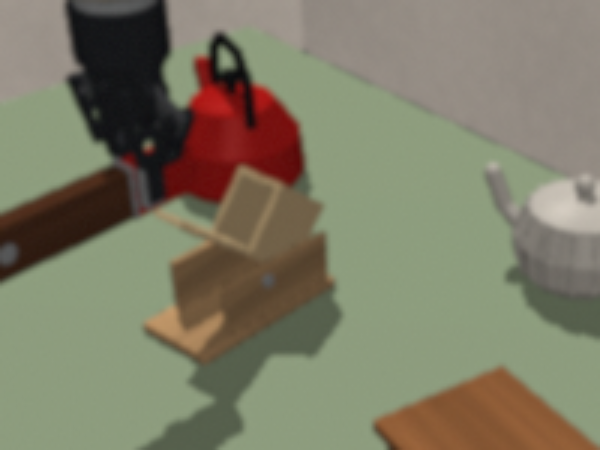

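The blade end sits just over the lip at crop (155,208). Now I lower it with a soft grip.

Call:
move_arm([
  {"x":0,"y":0,"z":0.01,"roll":0,"claw":0},
  {"x":0,"y":0,"z":0.02,"roll":0,"claw":0},
  {"x":0,"y":0,"z":0.026,"roll":0,"claw":0},
  {"x":0,"y":0,"z":0.029,"roll":0,"claw":0},
  {"x":0,"y":0,"z":0.032,"roll":0,"claw":0},
  {"x":0,"y":0,"z":0.035,"roll":0,"claw":0},
  {"x":0,"y":0,"z":0.038,"roll":0,"claw":0},
  {"x":0,"y":0,"z":0.041,"roll":0,"claw":0},
  {"x":0,"y":0,"z":0.043,"roll":0,"claw":0},
  {"x":0,"y":0,"z":0.043,"roll":0,"claw":0},
], grip_force=25)

```text
time: 14.75
ee_pos: [422.4, 160.6, 117.0]
tcp_rot: [-0.003, -0.064, 0.998, -0.001]
ft_force: [-16.8, -3.7, 23.0]
opening: 0.249
```

```bash
cat > bar.py <<'E'
from h import *
def bar():
    s=env.read_state(); print(s["time"],np.round(s["ee_pos"],1),np.round(s["ft_force"],1),s["opening"])
    c=env.capture("side"); P=pts(c); q=env.trace("scraper",c)[0]; M=rot().as_matrix(); g=s["ee_pos"]-18.7*M[:,2]
    Q=(P[q["pixels"]&(c["z_map"]>0)]-g)@M; Q=Q[(abs(Q[:,1])<25)]
    # in the tool x / up plane
    for x in range(-180,190,20):
        S=Q[abs(Q[:,0]-x)<6]
        if len(S)>5: print(x,"up",np.round(-np.percentile(S[:,2],[95,5])),len(S))
    return c
if __name__=="__main__":
    import sys
    c=bar(); x0,x1,y0,y1=map(int,sys.argv[2:6])
    cv2.imwrite(f"pics/{sys.argv[1]}.png",cv2.resize(c["frame"][y0:y1,x0:x1],None,fx=3,fy=3)[:,:,::-1])
E
python3 bar.py s7 90 290 130 280
```

```text
14.75 [422.4 160.6 117. ] [-16.8  -3.7  23. ] 0.24922486976764505
-40 up [-4.  7.] 14
-20 up [-9.  6.] 20
0 up [23. 27.] 6
20 up [-24.  22.] 93
40 up [-31.  14.] 98
60 up [-37.   7.] 96
80 up [-45.  -1.] 96
100 up [-53.  -9.] 98
120 up [-61. -16.] 113
140 up [-67. -24.] 113
```

View pics/s7.png

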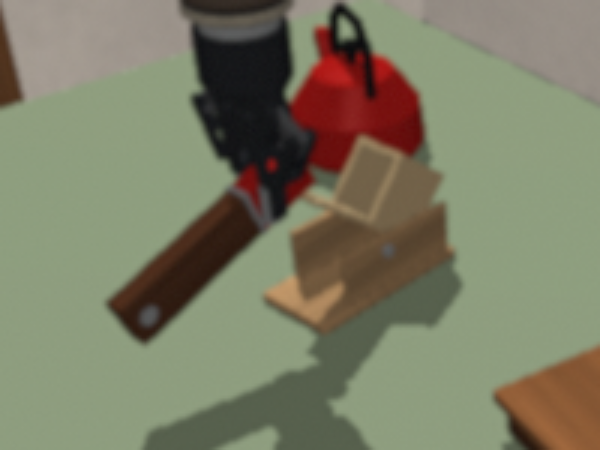

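Call:
move_arm([
  {"x":0.002,"y":0,"z":0.002,"roll":0,"claw":0},
  {"x":0.003,"y":0,"z":0.004,"roll":0,"claw":0},
  {"x":0.004,"y":0,"z":0.006,"roll":0,"claw":0},
  {"x":0.004,"y":0,"z":0.008,"roll":0,"claw":0},
  {"x":0.004,"y":0,"z":0.01,"roll":0,"claw":0},
  {"x":0.004,"y":0,"z":0.012,"roll":0,"claw":0},
  {"x":0.004,"y":0,"z":0.012,"roll":0,"claw":0},
], grip_force=20)

```text
time: 15.55
ee_pos: [421.7, 160.7, 105.5]
tcp_rot: [-0.0, -0.063, 0.998, -0.0]
ft_force: [-6.7, -2.7, 15.6]
opening: 0.25
```

```bash
python3 bar.py s8 90 290 130 280
```

```text
15.55 [421.7 160.7 105.5] [-6.7 -2.7 15.6] 0.2498170086743825
20 up [-27.  22.] 107
40 up [-44.   8.] 107
60 up [-58.  -6.] 107
80 up [-73. -21.] 109
100 up [-86. -34.] 115
120 up [-90. -48.] 102
140 up [-68. -60.] 20
```

The bar now slopes at about 35°. I grip firmly, lift, and roll half a turn.

Call:
move_arm([
  {"x":0,"y":0,"z":0,"roll":0,"claw":0},
  {"x":0,"y":0,"z":-0.01,"roll":0,"claw":0},
  {"x":0,"y":0,"z":-0.04,"roll":0,"claw":0},
  {"x":0,"y":0,"z":-0.08,"roll":0,"claw":0},
  {"x":0,"y":0,"z":-0.12,"roll":0.1,"claw":0},
  {"x":0,"y":0,"z":-0.16,"roll":0.24,"claw":0},
  {"x":0,"y":0,"z":-0.16,"roll":0.38,"claw":0},
  {"x":0,"y":0,"z":-0.16,"roll":0.52,"claw":0},
  {"x":0,"y":0,"z":-0.16,"roll":0.66,"claw":0},
  {"x":0,"y":0,"z":-0.16,"roll":0.8,"claw":0},
  {"x":0,"y":0,"z":-0.16,"roll":0.94,"claw":0},
  {"x":0,"y":0,"z":-0.16,"roll":1.08,"claw":0},
  {"x":0,"y":0,"z":-0.16,"roll":1.22,"claw":0},
  {"x":0,"y":0,"z":-0.16,"roll":1.36,"claw":0},
  {"x":0,"y":0,"z":-0.16,"roll":1.5,"claw":0},
  {"x":0,"y":0,"z":-0.16,"roll":1.57,"claw":0},
], grip_force=70)

```text
time: 17.25
ee_pos: [421.7, 160.9, 265.1]
tcp_rot: [-0.0, 0.662, 0.749, -0.0]
ft_force: [0.3, -0.1, -0.9]
opening: 0.246
```

Call:
move_arm([
  {"x":0,"y":0,"z":0,"roll":0.14,"claw":0},
  {"x":0,"y":0,"z":0,"roll":0.28,"claw":0},
  {"x":0,"y":0,"z":0,"roll":0.42,"claw":0},
  {"x":0,"y":0,"z":0,"roll":0.56,"claw":0},
  {"x":0,"y":0,"z":0,"roll":0.7,"claw":0},
  {"x":0,"y":0,"z":0,"roll":0.84,"claw":0},
  {"x":0,"y":0,"z":0,"roll":0.98,"claw":0},
  {"x":0,"y":0,"z":0,"roll":1.12,"claw":0},
  {"x":0,"y":0,"z":0,"roll":1.26,"claw":0},
  {"x":0,"y":0,"z":0,"roll":1.4,"claw":0},
  {"x":0,"y":0,"z":0,"roll":1.5,"claw":0},
  {"x":0,"y":0,"z":0,"roll":1.572,"claw":0},
  {"x":0,"y":0,"z":0,"roll":1.572,"claw":0},
  {"x":0,"y":0,"z":0,"roll":1.572,"claw":0},
])

```text
time: 18.65
ee_pos: [421.8, 161.0, 265.2]
tcp_rot: [0.0, 0.998, 0.064, -0.0]
ft_force: [0.5, -1.3, -1.4]
opening: 0.252
```

```bash
cat > barfit.py <<'E'
from fit import *
def barfit():
    s=env.read_state(); M=rot().as_matrix(); g=s["ee_pos"]-18.7*M[:,2]
    print(s["time"],np.round(s["ee_pos"],1),np.round(s["ft_force"],1),"toolx",np.round(M[:,0],3),"j7",s["joint_positions"][6].round(2))
    Q=[]
    for n in("side","top","wrist"):
        c=env.capture(n); P=pts(c); q=env.trace("scraper",c)
        if not q or q[0]["p"]<.4: print("no",n); continue
        S=(P[q[0]["pixels"]&(c["z_map"]>0)]-g)@M; S=S[(abs(S[:,1])<18)&(np.linalg.norm(S,axis=1)<190)]; S=S[abs(S[:,0])>16]; print(n,len(S)); Q.append(S[::max(1,len(S)//400)])
    Q=np.vstack(Q)
    # tool frame: x, z down. handle along tool -x (after half turn), down by th
    def f(v):
        th,al,pe,dy=v; d=np.array([-np.cos(th),0,np.sin(th)]); nn=np.array([-np.sin(th),0,-np.cos(th)])
        return sdf(Q,d*(al-100)+nn*pe+np.array([0,dy,0]),np.array([100,11,23]),np.stack([d,[0,1,0],nn],1))
    r=least_squares(f,[.6,150,5,0],loss="soft_l1",f_scale=2,x_scale=[.1,10,5,3]); print("tilt deg, handle along, axis perp, dy",np.degrees(r.x[0]).round(1),r.x[1:].round(1),"res",np.median(abs(f(r.x))).round(2))
    return r.x,M,g
if __name__=="__main__": barfit()
E
python3 barfit.py
```

```text
18.65 [421.8 161.  265.2] [ 0.5 -1.3 -1.4] toolx [ 0.992  0.129 -0.   ] j7 -1.86
side 1013
top 287
wrist 15688
tilt deg, handle along, axis perp, dy -35.2 [48.3  2.5 -0.9] res 0.75
```

Call:
move_arm([
  {"x":-0.03,"y":0.002,"z":0,"roll":0,"claw":0},
  {"x":-0.054,"y":0.002,"z":0.02,"roll":0,"claw":0},
  {"x":-0.054,"y":0.002,"z":0.053,"roll":0,"claw":0},
  {"x":-0.054,"y":0.002,"z":0.053,"roll":0,"claw":0},
  {"x":-0.043,"y":0.002,"z":0.063,"roll":0,"claw":0},
  {"x":-0.032,"y":0.002,"z":0.073,"roll":0,"claw":0},
  {"x":-0.023,"y":0.002,"z":0.081,"roll":0,"claw":0},
  {"x":-0.015,"y":0.002,"z":0.088,"roll":0,"claw":0},
  {"x":-0.015,"y":0.002,"z":0.088,"roll":0,"claw":0},
  {"x":-0.015,"y":0.002,"z":0.088,"roll":0,"claw":0},
])

```text
time: 19.95
ee_pos: [407.3, 157.0, 177.4]
tcp_rot: [0.0, 0.998, 0.063, -0.0]
ft_force: [-0.6, -0.4, -1.1]
opening: 0.251
```

```bash
cat > chk.py <<'E'
from barfit import *
import sys
s=env.read_state(); print(s["time"],np.round(s["ee_pos"],1),np.round(s["ft_force"],1),s["opening"])
im=[]
for n,(x0,x1,y0,y1) in dict(side=(100,260,140,260),top=(140,300,180,300)).items():
    c=env.capture(n); im.append(cv2.resize(c["frame"][y0:y1,x0:x1],None,fx=3,fy=3,interpolation=cv2.INTER_CUBIC))
cv2.imwrite(f"pics/{sys.argv[1]}.png",np.vstack(im)[:600*2:1][:, :, ::-1] if 0 else cv2.resize(np.hstack(im),(800,300))[:,:,::-1])
E
python3 chk.py s9
```

```text
19.95 [407.3 157.  177.4] [-0.6 -0.4 -1.1] 0.2508590662717822
```

View pics/s9.png

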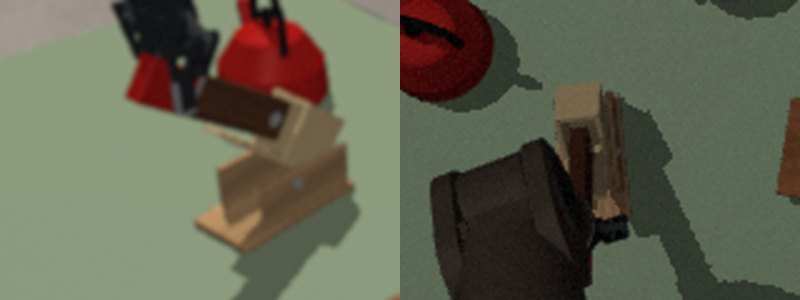

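It is at the mouth with no contact, the handle end between the side walls. I push on along the axis.

Call:
move_arm([
  {"x":0.006,"y":0,"z":0.005,"roll":0,"claw":0},
  {"x":0.013,"y":0,"z":0.011,"roll":0,"claw":0},
  {"x":0.021,"y":0,"z":0.0175,"roll":0,"claw":0},
  {"x":0.029,"y":0,"z":0.024,"roll":0,"claw":0},
  {"x":0.036,"y":0,"z":0.0295,"roll":0,"claw":0},
  {"x":0.042,"y":0,"z":0.0345,"roll":0,"claw":0},
  {"x":0.042,"y":0,"z":0.0345,"roll":0,"claw":0},
], grip_force=40)

```text
time: 20.75
ee_pos: [449.6, 162.3, 142.0]
tcp_rot: [0.0, 0.998, 0.063, -0.0]
ft_force: [-0.9, 0.5, -0.3]
opening: 0.254
```

Call:
move_arm([
  {"x":0,"y":0,"z":0.003,"roll":0,"claw":0},
  {"x":0,"y":0,"z":0.003,"roll":0,"claw":0},
  {"x":0,"y":0,"z":0.003,"roll":0,"claw":0.35},
  {"x":0,"y":0,"z":0.003,"roll":0,"claw":0.5},
  {"x":0,"y":0,"z":0.003,"roll":0,"claw":0.7},
  {"x":0,"y":0,"z":0.003,"roll":0,"claw":0.8},
  {"x":0,"y":0,"z":0.003,"roll":0,"claw":0.8},
  {"x":0,"y":0,"z":0.003,"roll":0,"claw":0.8},
  {"x":0,"y":0,"z":-0.02,"roll":0,"claw":0.8},
  {"x":0,"y":0,"z":-0.06,"roll":0,"claw":0.8},
  {"x":0,"y":0,"z":-0.1,"roll":0,"claw":0.8},
  {"x":0,"y":0,"z":-0.14,"roll":0,"claw":0.8},
  {"x":-0.04,"y":0,"z":-0.16,"roll":0,"claw":0.8},
  {"x":-0.04,"y":0,"z":-0.16,"roll":0,"claw":0.8},
  {"x":-0.04,"y":0,"z":-0.16,"roll":0,"claw":0.8},
])

```text
time: 22.25
ee_pos: [409.1, 157.6, 303.4]
tcp_rot: [-0.001, 0.998, 0.064, 0.001]
ft_force: [0.9, 0.3, -0.2]
opening: 0.799
```

```bash
cat > fin.py <<'E'
from fit import *
s=env.read_state(); print(s["time"],np.round(s["ee_pos"],1),np.round(s["ft_force"],1))
Qs=[];im=[]
for n in("side","top"):
    c=env.capture(n); P=pts(c); q=env.trace("scraper",c)
    x0,y0=(120,130) if n=="side" else (140,180); im.append(cv2.resize(c["frame"][y0:y0+150,x0:x0+200],None,fx=2,fy=2))
    if q: 
        S=P[q[0]["pixels"]&(c["z_map"]>0)]; S=S[(S[:,2]<215)&(S[:,2]>50)]; print(n,q[0]["p"],len(S)); Qs.append(S)
    for t in("lump1","kettle","teapot","shaker"):
        for d in env.trace(t,c)[:3 if t=="lump1" else 1]:
            m=d["pixels"]&(c["z_map"]>0); print(n,t,round(d["p"],2),np.median(P[m],0).round(),np.percentile(P[m],97,axis=0).round())
cv2.imwrite("pics/fin.png",np.hstack(im)[:,:,::-1])
Q=np.vstack(Qs); x,y,w=520.6,172.4,3.268; L=loc(Q,x,y,w)
r=least_squares(lambda v:sdf(L,B(v[0],v[1],v[2]),np.array([100,11,23]),A@R.from_euler('y',v[3]).as_matrix()),[105,0,-8,0],loss="soft_l1",f_scale=2,x_scale=[10,5,5,.1]); print("centre s (flush=100), y, w (flush -8), dpitch",r.x.round(2),r.cost/len(Q))
E
python3 fin.py
```

```text
22.25 [409.1 157.6 303.4] [ 0.9  0.3 -0.2]
side 0.71 771
side lump1 0.6 [ 532. -256.   23.] [ 544. -246.   31.]
side lump1 0.59 [ 475. -266.   16.] [ 492. -254.   20.]
side lump1 0.54 [ 529. -279.   16.] [ 553. -265.   20.]
side kettle 0.71 [658. 356.  79.] [717. 474. 157.]
side teapot 0.62 [771. -29.  69.] [841.  85.  96.]
side shaker 0.93 [ 599. -483.   81.] [ 630. -447.  134.]
top 0.54 316
top lump1 0.63 [ 531. -277.   16.] [ 538. -266.   21.]
top lump1 0.46 [ 475. -261.   15.] [ 488. -250.   20.]
top lump1 0.41 [ 613. -464.  113.] [ 646. -443.  136.]
top kettle 0.81 [661. 374.  82.] [727. 472. 160.]
top teapot 0.73 [786.  -9.  83.] [844.  69.  96.]
top shaker 0.7 [503. 164. 140.] [554. 184. 190.]
centre s (flush=100), y, w (flush -8), dpitch [ 1.0087e+02 -3.7000e-01 -8.9300e+00 -1.0000e-02] 0.9396682659436876
```

View pics/fin.png

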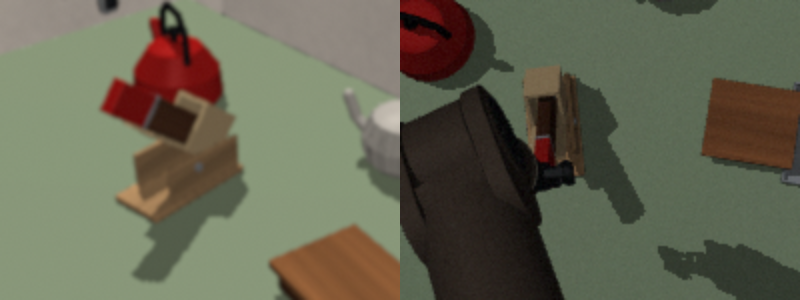

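The scraper lies flush in the bin: handle end on the floor, red blade up, free of the gripper. All three lumps are in the tray. I'm handing the job in.

```bash
python3 -c "
from h import env
env.job_done(); print(env.read_state()['time'])"
```

```text
the job is handed in; nothing more can be done
the job is handed in; nothing more can be done
```

The three lumps are in the tray, and the scraper is back in the bin turned end for end, released with its red blade up. I handed the job in at about 22 s of the 64 s allowed; no verdict was reported.

**What I did:**
1. I drew the scraper out along the bin's axis and pressed it flat on the table.
2. I regripped it about 45 mm from its blade end and swept the lumps off the board in one stroke, with the fingers outside the lumps' path.
3. I tipped the handle down by pressing the blade side on the bin's lip, turned the tool half a turn, slid the scraper back in and let go.

**Last checks:**
- **Scraper:** the box fit puts it flush with the bin: handle end about 1 mm from the floor, sideways offset 0.4 mm, tilt error about 0.01 rad.
- **Lumps:** the side camera finds all three inside the tray. One leans, with its top at about 31 mm, so its centre should be about 20 mm up.
- **Bystanders:** the kettle, teapot and shaker were found within about 3 mm of where they started.
- **Gripper:** it is clear of everything, with about zero force.

**Disagreements:** in the last top view the networks found only two of the lumps and called the shaker a third. They also put the shaker at the scraper in the bin. The side view shows both correctly, so I took these as false readings.

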